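Fit the handwheel on the label winder and bring the roll to its start mark

TASK

Put the orange handwheel onto the square shaft of the label winder that has the full roll of labels around it (not the one with the bare cardboard core), pushed fully home on its shoulder. Then, holding the wheel, turn it until the red mark on that platter points at its yellow pointer, and let go with the wheel left in place. Leave the other spindle and the things lying about as they are.

Things in the scene. Friction and masses are not known exactly. Their poses are not given: they have to be found in the camera images.
- handwheel: Handwheel, bore down; origin: centre of underside (bore mouth), z up. Orange rim 92 mm across, z 0-12 mm, 4 spokes; black hub 38 mm square, z 0-36; blind bore 19.5 mm square, 32 deep, flats square to x and y (any quarter turn fits). Orange grip bar on top, 46 mm along x, 22 along y, z 36-74: pinch it across y, TCP 58 mm above the origin. 0.15-0.31 kg.
- winder: Grey label winder housing fixed to the table, 170 x 380 x 50 mm (x, y, z); origin at the centre of its underside. The two spindles stand 100 mm either side of it along its y. Each has a yellow triangular pointer on the housing, 70 to 84 mm from the spindle's axis towards the winder's +x.
- spindle_left (a joint): Turning angle of the left spindle (rad). 0: its red mark points exactly at its yellow pointer; positive: the mark lies anticlockwise (seen from above) of the pointer, so turning clockwise reduces it. It turns freely both ways with slight friction and stays where it is left.
- spindle_left_seat (a point): Centre of the shoulder of the left spindle (+y side of the winder), on its upright axis, 114 mm above the table; turns with it. Steel shaft above it 18 mm square, 28 mm long (top 4.5 mm tapers to 11 mm), flats square to x and y; x points to the red mark. Below it a round boss, 34 mm across, and a white platter, 134 mm across, top 56 mm under the shoulder.
- spindle_left_mark (a point): Middle of the red radial mark (17 x 6 mm) on top of the left platter near its edge, 58 mm from the axis.
- spindle_right (a joint): Turning angle of the right spindle (rad). 0: its red mark points exactly at its yellow pointer; positive: the mark lies anticlockwise (seen from above) of the pointer, so turning clockwise reduces it. It turns freely both ways with slight friction and stays where it is left.
- spindle_right_seat (a point): Centre of the shoulder of the right spindle (-y side of the winder), on its upright axis, 114 mm above the table; turns with it. Steel shaft above it 18 mm square, 28 mm long (top 4.5 mm tapers to 11 mm), flats square to x and y; x points to the red mark. Below it a round boss, 34 mm across, and a white platter, 134 mm across, top 56 mm under the shoulder.
- spindle_right_mark (a point): Middle of the red radial mark (17 x 6 mm) on top of the right platter near its edge, 58 mm from the axis.
- roll: Full roll of white labels, ring of 96 mm outer and 40 mm inner diameter, 50 mm high, lying on one of the platters around its spindle (either one); its top is 6 mm below the shoulder. Origin: centre of its underside, on the platter. It turns along with the platter.
- core: Bare brown cardboard core, tube of 47 mm outer and 40 mm inner diameter, 50 mm high, standing around the other spindle. Origin: centre of its underside.
- stamp: Self-inking hand stamp, black 50 x 36 mm base, red knob, 74 mm tall; origin at the centre of its underside. Not to be disturbed.
- marker: Black and grey marker pen, 135 mm long, 17 mm thick, lying along its x; origin at the centre of its underside. Not to be disturbed.
- phone: Dark telephone lying flat, 72 x 150 x 9 mm; origin at the centre of its underside. Not to be disturbed.
- label_stack: Stack of white printed labels, 70 x 100 x 28 mm; origin at the centre of its underside. Not to be disturbed.
- jar: Clear round jar with white lid, 84 mm across, 101 mm tall; origin at the centre of its underside. Not to be disturbed.
- parcel: Small brown carton, 100 x 140 x 70 mm; origin at the centre of its underside. Not to be disturbed.

How it is judged (in metres and radians):
On the way, in this order (a step that is already met when the one before it is completed fails the run):
1. the handwheel sits fully home on the spindle that carries the label roll, before the red mark has come within 0.3 rad of the pointer (((horizontal distance between roll and spindle_left_seat below 0.02 m and horizontal distance between handwheel and spindle_left_seat below 0.004 m and z of handwheel in the frame of spindle_left_seat between -0.004 and 0.003 m and angle between handwheel's own z axis and vertical below 0.06 rad and value of joint spindle_left above 0.3 rad) or (horizontal distance between roll and spindle_right_seat below 0.02 m and horizontal distance between handwheel and spindle_right_seat below 0.004 m and z of handwheel in the frame of spindle_right_seat between -0.004 and 0.003 m and angle between handwheel's own z axis and vertical below 0.06 rad and value of joint spindle_right above 0.3 rad))), for 0.2 s.
2. with the wheel home and still held by the fingers, the red mark of that spindle is within 0.16 rad of the pointer (((horizontal distance between roll and spindle_left_seat below 0.02 m and horizontal distance between handwheel and spindle_left_seat below 0.004 m and z of handwheel in the frame of spindle_left_seat between -0.004 and 0.003 m and angle between handwheel's own z axis and vertical below 0.06 rad and value of joint spindle_left between -0.16 and 0.16 rad and contact force between the fingers and handwheel above 1 N) or (horizontal distance between roll and spindle_right_seat below 0.02 m and horizontal distance between handwheel and spindle_right_seat below 0.004 m and z of handwheel in the frame of spindle_right_seat between -0.004 and 0.003 m and angle between handwheel's own z axis and vertical below 0.06 rad and value of joint spindle_right between -0.16 and 0.16 rad and contact force between the fingers and handwheel above 1 N))), for 0.2 s.
At the end, for the whole second after the job is handed in: The handwheel is at rest, upright (0.06 rad), home on the spindle with the label roll: bore within 4 mm of the axis, underside within 3 mm of the shoulder; that spindle's red mark within 0.16 rad of its pointer; roll and core still around their spindles (20 mm) (((horizontal distance between roll and spindle_left_seat below 0.02 m and horizontal distance between handwheel and spindle_left_seat below 0.004 m and z of handwheel in the frame of spindle_left_seat between -0.004 and 0.003 m and angle between handwheel's own z axis and vertical below 0.06 rad and value of joint spindle_left between -0.16 and 0.16 rad and horizontal distance between core and spindle_right_seat below 0.02 m) or (horizontal distance between roll and spindle_right_seat below 0.02 m and horizontal distance between handwheel and spindle_right_seat below 0.004 m and z of handwheel in the frame of spindle_right_seat between -0.004 and 0.003 m and angle between handwheel's own z axis and vertical below 0.06 rad and value of joint spindle_right between -0.16 and 0.16 rad and horizontal distance between core and spindle_left_seat below 0.02 m)) and linear speed of handwheel below 0.02 m/s and angular speed of handwheel below 0.1 rad/s); the robot touches nothing.
It fails at once if the other spindle (with the bare core) is turned by more than about 0.35 rad (its mark moves over 20 mm) ((horizontal distance between roll and spindle_left_seat below 0.05 m and distance of spindle_right_mark from where it was at the start of the episode above 0.02 m) or (horizontal distance between roll and spindle_right_seat below 0.05 m and distance of spindle_left_mark from where it was at the start of the episode above 0.02 m)).
It fails at once if a bystander (stamp, marker, phone, label stack, jar, parcel) is moved by more than 30 mm (distance of any of stamp, marker, phone, label_stack, jar, parcel from where it was at the start of the episode above 0.03 m).
It also fails if it takes over 51 s, if anything falls off the work surface, if the arm or the gripper's body presses on something with over 40 N, if the wrist force passes 120 N, or if a joint passes its speed limit or range.

ROBOT

A 7-joint arm with a two-finger parallel gripper is mounted at the origin on the work surface. World frame = base frame: x ahead of the robot, y to its left, z up, the work surface at z = 0. Lengths are in mm, angles in rad, forces in N, time in s.
With the tool pointing down it reaches from about 400 to 875 mm from the base axis. Payload 4.4 kg.
Tool frame: the origin (TCP) lies between the finger pads, 19 mm behind the fingertips; this is the grasp point; z points along the fingers, y is the direction in which the jaws open and shut (so a half turn about z gives the same grasp; the last joint's range is limited). The gripper opens to 85 mm and grips with 20 to 120 N. Pads are 22 mm wide; open, the fingers measure 114 mm over their backs; the gripper's body (76 mm by 85 mm) begins 54 mm behind the grasp point. The pads swing forward as they close: fully open they stand 13 mm farther back than shut.
Start: joints at [-1.416, 0.628, 0.038, 1.517, -0.027, 0.996, -0.02], TCP at [142.331, 634.239, 250.013] pointing down, gripper open.
Joint ranges: [-3.06, 3.06], [-0.37, 2.12], [-1.25, 1.32], [0.18, 2.47], [-1.1, 4.24], [0.23, 1.98], [-2.94, 2.94]. Speed limits (rad/s): [2.57, 2.57, 3.14, 3.14, 3.14, 3.14, 3.14].

INTERFACE

Orientations are given as [roll, pitch, yaw] about the fixed x, y, z axes, in that order (R = Rz(yaw) Ry(pitch) Rx(roll)).
In Python, from cell import ctrl gives the robot as it stands.
- The arm moves only by the shell command python3 -m crank 'ROWS' [OPENING]. ROWS is JSON, a list that holds one entry, the list of rows, each a list of 6 numbers: the shift along the tool's x, y, z in units of 30 mm (1.0 is 30 mm), then the turn, a rotation vector about the tool's x, y, z in units of 6 degrees (1.0 is 6 degrees). In form: [[[tx, ty, tz, rx, ry, rz], ...]]. A call has 1 to 12 rows; each row shifts and turns the pose as measured when the row begins, along the tool's axes as they then stand; what a row does not reach is not made up. A row lasts 1/12 s, in which the tool goes at most 41.7 mm and 7.16 degrees, less where a joint would pass 70% of its speed; a pose out of reach is approached as far as the arm can. A call is refused whole if a number of a shift passes 1 or a number of a turn 1, either way. A call with a gripper value outside its range is refused whole. OPENING is the gripper command: -1 is fully open, 1 is shut, values between are in proportion, set as the call begins (- or left out, the last holds). The fingers move at their own pace and stop on an object; the grip force is fixed at half the most. Time passes only in rows, so rows that do not move let the fingers close. It gives the time, the measured TCP pose, the force and the opening at its end, in the units of the state.
- ctrl.read_state(): the state, without advancing time (a new reading comes with each control period).
- ctrl.get_image(name): name is "scene" or "top" or "wrist"; returns a dict with "color" (384x512x3 uint8, red, green, blue), "depth" (384x512 float32, mm along the optical axis (not along the pixel's ray), 0 where there is no reading), "camera_matrix" (3x3 intrinsics, pixels), "R" (3x3) and "t" (3): a world point X has camera coordinates R X + t. Camera axes: x right, y down, z forward; pixel columns grow to the right and rows downward; lengths in mm; the calibration is good to about 2 mm. A picture is of the moment at which its call begins.
- ctrl.finish_job(): hands the job in, once; it reports no verdict.
Trained networks look in a picture, given as the dict that the camera call returned (one of the last four; its "shot" number tells which), for a name from the list of things; names that differ only in an ending like _2 or _b are one class to them, and where a whole thing is asked for, a point or a joint stands for the part that bears it (a point fixed in the world has none). Each returns a list of dicts, best first, with "conf" (0 to 1); they miss things now and then, are a little off and sometimes report something else, mostly with a low value. They report only what shows in the picture. A call takes as long as a camera call.
- ctrl.search_frame(query, picture): "extent" ([centre column, centre row, width, height] in pixels, round what is visible of it).
The state is a dict: "clock": time; "qpos": joint angles; "qd": joint speeds; "tau": joint torques, N m; "eef_pos": TCP position; "tool_rot": TCP orientation; "force": force on the tool from outside, world axes, zero at the start; "torque": the same for the moment, N m; "width": finger opening in mm.
Only numpy, scipy, OpenCV 4.12 (cv2) and the standard library are available. Lean on these libraries where they do the work, as an engineer would, in place of code of your own. Each camera call takes 0.05 s, during which the arm holds its last target. There are 200 camera calls.

## Working session

There is one attempt and no reset: what is moved stays moved. The work goes in short steps, Python scripts to look and compute and a shell command to move; the robot and the scene stay as the last step left them, time stands still between calls to the robot, and variables do not carry over. Pictures are saved under pics/ and viewed, about 8 in all and at most 12, crops included, and the job is handed in when it is done.

```bash
mkdir -p pics; ls; cat > h.py <<'E'
from cell import ctrl
import numpy as np, cv2
def snap(n,f=None):
    p=ctrl.get_image(n)
    if f: cv2.imwrite('pics/'+f+'.png',p['color'][...,::-1])
    return p
def cloud(p):
    K=np.array(p['camera_matrix']);d=p['depth'];v,u=np.mgrid[:d.shape[0],:d.shape[1]]
    c=np.stack([(u-K[0,2])/K[0,0]*d,(v-K[1,2])/K[1,1]*d,d],-1)
    return (c-np.array(p['t']))@np.array(p['R'])
def onplane(p,uv,z):
    K=np.array(p['camera_matrix']);R=np.array(p['R']);o=-R.T@np.array(p['t'])
    r=R.T@np.linalg.inv(K)@np.array([uv[0],uv[1],1.]);return o+r*(z-o[2])/r[2]
E
python3 - <<'E'
from h import *
s=ctrl.read_state();print(s)
a=snap('top');b=snap('scene')
cv2.imwrite('pics/a.png',cv2.resize(np.hstack([a['color'],b['color']])[...,::-1],None,fx=.78,fy=.78))
cv2.imwrite('pics/top.png',cv2.resize(a['color'],None,fx=1.5,fy=1.5)[...,::-1])
c=cloud(a)
for q in ['handwheel','winder','roll','core','spindle_left_mark','spindle_left_seat']:
    for r in ctrl.search_frame(q,a)[:2]:
        e=r['extent'];print(q,r['conf'],np.round(e),np.round(c[int(e[1]),int(e[0])]))
E
```

```text
pics
{'clock': 0.0, 'qpos': array([-1.41579859,  0.62934599,  0.03845858,  1.51835248, -0.02701761,
        0.99630554, -0.01999719]), 'qd': array([-0.00236302,  0.00178447,  0.00082989,  0.00102505,  0.0002556 ,
       -0.00032904,  0.00084074]), 'tau': array([-8.91570210e-06, -5.63396502e+01,  1.22627556e+00, -1.93442774e+01,
        1.10446976e-02,  1.05427866e-02, -5.62627331e-07]), 'eef_pos': array([142.20294439, 633.65591993, 249.09441265]), 'tool_rot': array([-3.13969980e+00,  1.97436233e-05,  2.92077505e+00]), 'force': array([-0.10193775, -0.42537817,  0.12602079]), 'torque': array([ 0.01897762, -0.03389615, -0.00864941]), 'width': 85.12702893210427}
handwheel 0.7 [327. 201.  28.  27.] [ 477. -283.   45.]
handwheel 0.52 [320. 132.   9.  16.] [ 714. -266.   64.]
winder 0.91 [197. 177. 112.  67.] [559. 161.  55.]
winder 0.48 [327. 201.  28.  28.] [ 475. -283.   63.]
roll 0.72 [227. 169.  30.  35.] [571.  54. 139.]
roll 0.16 [120. 253.  52.  35.] [303. 409.  72.]
core 0.54 [331. 244.  45.  29.] [ 332. -302.   13.]
spindle_left_mark 0.82 [169. 181.  39.  40.] [539. 245.  97.]
spindle_left_seat 0.42 [170. 181.  40.  37.] [542. 244. 102.]
```

View pics/top.png

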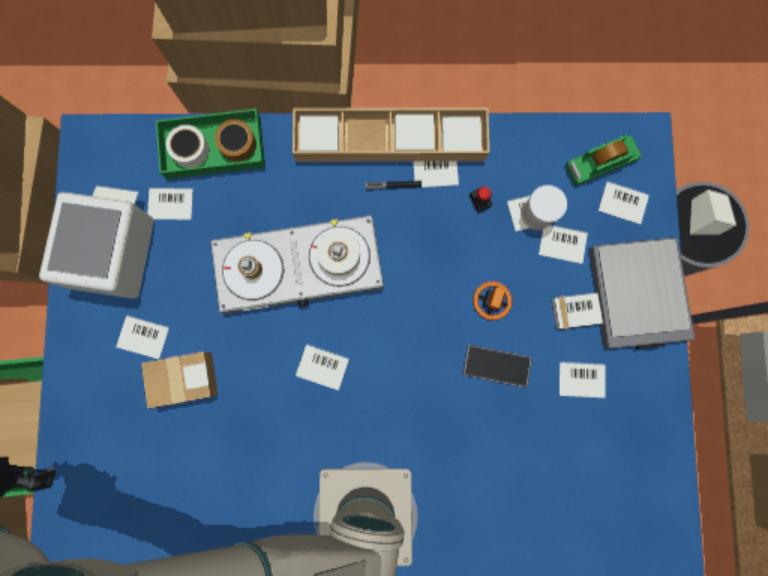

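Top view: the roll sits on the right spindle (338,252 in the 1.5x picture), with its red mark to the left of it (about +90°). The wheel lies at (492,300), upright, grip bar up.

```bash
cat >> h.py <<'E'
from scipy.spatial.transform import Rotation as Ro
def plan(tgt,yaw=None):
    """tool-axis shift (units 30mm) from now to tgt, and rz units to yaw (half-turn free)"""
    s=ctrl.read_state();R=Ro.from_euler('xyz',s['tool_rot'])
    d=R.inv().apply(np.array(tgt)-s['eef_pos'])/30
    print('pos',np.round(s['eef_pos'],1),'rpy',np.round(s['tool_rot'],3),'q',np.round(s['qpos'],2),'t',round(s['clock'],2),'F',np.round(s['force'],1),'w',round(s['width'],1))
    print('shift units',np.round(d,2))
    if yaw is not None:
        T=Ro.from_euler('xyz',[np.pi,0,yaw]);print('turn units',np.round(np.degrees((R.inv()*T).as_rotvec())/6,2))
E
python3 - <<'E'
from h import *
a=snap('top');b=snap('scene')
cv2.imwrite('pics/sc.png',cv2.resize(b['color'],None,fx=1.5,fy=1.5)[...,::-1])
for n,p in (('top',a),('scene',b)):
    c=cloud(p);h=cv2.cvtColor(p['color'],cv2.COLOR_RGB2HSV);print(n,'cam',np.round(-np.array(p['R']).T@p['t']))
    org=(h[...,0]>5)&(h[...,0]<16)&(h[...,1]>170)&(h[...,2]>120)&(abs(c[...,0]-477)<90)&(abs(c[...,1]+283)<90)
    lo=c[org&(c[...,2]<30)];hi=c[org&(c[...,2]>55)]
    print('rim',len(lo),lo.min(0),lo.max(0),'bar',len(hi),hi.mean(0),hi.max(0))
    if len(hi)>5: print('bar rect',cv2.minAreaRect(hi[:,:2].astype(np.float32)))
    red=((h[...,0]<4)|(h[...,0]>174))&(h[...,1]>150)&(abs(c[...,2]-58)<15)&(abs(c[...,0]-560)<110)&(abs(c[...,1]-150)<220)
    yel=(h[...,0]>20)&(h[...,0]<34)&(h[...,1]>130)&(abs(c[...,2]-52)<15)&(abs(c[...,0]-580)<110)&(abs(c[...,1]-150)<220)
    for nm,m,z in(('red',red,58),('yel',yel,51)):
        k,l,st,ce=cv2.connectedComponentsWithStats(m.astype(np.uint8))
        for i in range(1,k): print(nm,st[i,4],np.round(ce[i]),np.round(onplane(p,ce[i],z),1))
    top=(abs(c[...,2]-108)<5)&(abs(c[...,0]-570)<70)&(abs(c[...,1]-54)<70)
    pts=c[top];print('roll',len(pts),cv2.minEnclosingCircle(pts[:,:2].astype(np.float32)))
    sh=(c[...,2]>125)&(abs(c[...,0]-570)<40)&(abs(c[...,1]-54)<40);print('shaft',sh.sum(),c[sh].mean(0) if sh.any() else '')
E
```

```text
top cam [ 322.  -19. 1472.]
rim 178 [ 441.44025435 -339.50838645    3.43194792] [ 527.20032001 -253.92210865   17.01298319] bar 79 [ 483.37764045 -296.38570774   73.08935387] [ 507.25989632 -280.22531184   80.22952706]
bar rect ((483.801025390625, -295.98602294921875), (21.213224411010742, 44.14181900024414), 68.62225341796875)
red 1 [209. 164.] [603.9 116.7  58. ]
red 3 [151. 178.] [555.8 314.3  58. ]
yel 9 [222. 148.] [662.4  71.8  51. ]
yel 9 [165. 157.] [631.1 270.2  51. ]
roll 513 ((581.7942504882812, 59.21114730834961), 47.73616027832031)
shaft 37 [580.45663531  58.80443585 138.35519749]
scene cam [1125. -690.  892.]
rim 149 [ 443.5339916  -341.1408769     4.55535279] [ 530.04438662 -259.48338536   24.1175788 ] bar 105 [ 491.87136629 -302.02210184   69.95577896] [ 510.60108499 -287.4401802    76.55116855]
bar rect ((487.3926696777344, -300.90704345703125), (20.098407745361328, 45.0806999206543), 76.81758880615234)
yel 6 [334. 176.] [627.9 273.5  51. ]
yel 10 [308. 211.] [659.   74.2  51. ]
roll 403 ((582.6961669921875, 57.15536880493164), 48.72909927368164)
shaft 46 [586.29594736  55.07159578 134.18029227]
```

View pics/sc.png

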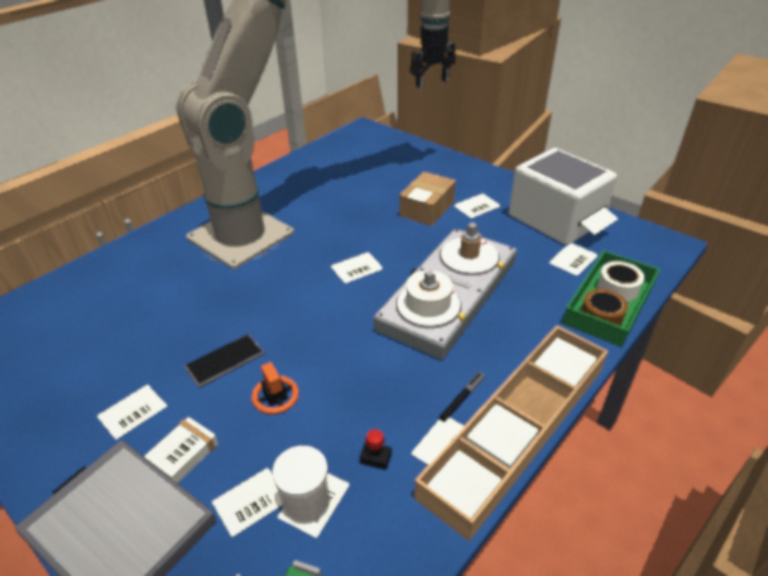

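```bash
r='' ; python3 -m crank '[[[-1,-0.7,0,0,0,0],[-1,-0.7,0,0,0,0],[-1,-0.7,0,0,0,0],[-1,-0.7,0,0,0,0],[-1,-0.7,0,0,0,0],[-1,-0.7,0,0,0,0],[-1,-0.7,0,0,0,0],[-1,-0.7,0,0,0,0],[-1,-0.7,0,0,0,0],[-1,-0.7,0,0,0,0],[-1,-0.7,0,0,0,0],[-1,-0.7,0,0,0,0]]]' -1
python3 -c "
from h import *
plan([440,-200,270],2.77)"
```

```text
clock: 1.5
eef_pos: [443.4, 307.9, 247.5]
tool_rot: [3.132, -0.005, 2.942]
force: [-0.0, 0.7, 0.3]
width: 85.5
pos [443.4 307.9 247.5] rpy [ 3.132 -0.005  2.942] q [-0.68  0.47  0.04  1.83 -0.04  0.83  0.75] t 1.5 F [-0.   0.7  0.3] w 85.5
shift units [ -3.24 -16.61  -0.93]
turn units [ 0.09 -0.06  1.64]
```

```bash
python3 -m crank '[[[-0.2,-1,0,0,0,0],[-0.2,-1,0,0,0,0],[-0.2,-1,0,0,0,0],[-0.2,-1,0,0,0,0],[-0.2,-1,0,0,0,0.2],[-0.2,-1,0,0,0,0.2],[-0.2,-1,0,0,0,0.2],[-0.2,-1,0,0,0,0.2],[-0.2,-1,0,0,0,0.2],[-0.2,-1,0,0,0,0.2],[-0.2,-1,0,0,0,0.2],[-0.2,-1,0,0,0,0.2]]]'
python3 -m crank '[[[-0.2,-1,0,0,0,0],[-0.2,-1,0,0,0,0],[-0.2,-1,0,0,0,0],[-0.2,-1,0,0,0,0],[-0.1,-1,0,0,0,0],[0,-0.8,0,0,0,0],[0,0,0,0,0,0]]]'
python3 - <<'E'
from h import *
plan([485,-298,200],2.77)
p=snap('wrist','w1');c=cloud(p)
h=cv2.cvtColor(p['color'],cv2.COLOR_RGB2HSV)
org=(h[...,0]>4)&(h[...,0]<18)&(h[...,1]>150)&(h[...,2]>80)
hi=c[org&(c[...,2]>62)&(c[...,2]<85)];lo=c[org&(c[...,2]<25)]
print(len(hi),hi.mean(0),cv2.minAreaRect(hi[:,:2].astype(np.float32)));print(cv2.minEnclosingCircle(lo[:,:2].astype(np.float32)),len(lo))
E
```

```text
clock: 2.5
eef_pos: [430.0, -76.9, 245.5]
tool_rot: [3.124, 0.007, 2.761]
force: [0.3, 0.1, -0.5]
width: 85.4
clock: 3.08
eef_pos: [386.9, -264.4, 244.9]
tool_rot: [3.128, 0.016, 2.751]
force: [1.0, 0.4, -0.0]
width: 85.2
pos [ 386.9 -264.4  244.9] rpy [3.128 0.016 2.751] q [ 0.43  0.38  0.17  2.02 -0.12  0.73  1.85] t 3.08 F [ 1.   0.4 -0. ] w 85.2
shift units [-3.43  0.19  1.55]
turn units [ 0.13  0.15 -0.18]
683 [ 479.58596547 -296.6326435    72.29442278] ((482.31878662109375, -297.7789611816406), (21.868915557861328, 45.704349517822266), 71.24116516113281)
((494.371826171875, -298.7916564941406), 57.0384407043457) 1164
```

View pics/w1.png

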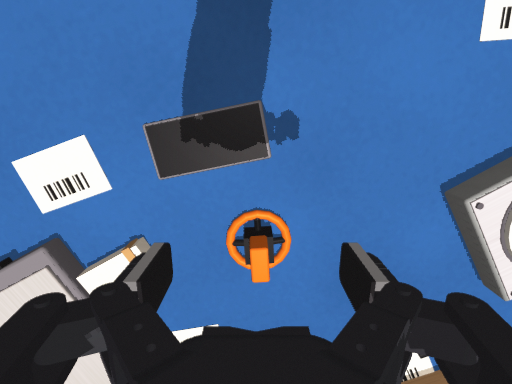

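Wrist view: the wheel at (258,240), bar along the tool's x, nothing within 100 mm of the finger path. Going above it.

```bash
python3 -m crank '[[[-0.85,0.05,0.7,0.03,0.04,-0.15],[-0.85,0.05,0.7,0.03,0.04,-0.15],[-0.85,0.05,0.7,0.03,0.04,-0.15],[-0.8,0.05,0.7,0.03,0.03,-0.15],[0,0,0,0,0,0],[0,0,0,0,0,0]]]'
python3 - <<'E'
from h import *
p=snap('wrist');c=cloud(p)
h=cv2.cvtColor(p['color'],cv2.COLOR_RGB2HSV)
org=(h[...,0]>4)&(h[...,0]<18)&(h[...,1]>150)&(h[...,2]>80)
hi=c[org&(c[...,2]>68)&(c[...,2]<85)];lo=c[org&(c[...,2]<17)&(c[...,2]>5)]
print(len(hi),hi.mean(0),cv2.minAreaRect(hi[:,:2].astype(np.float32)));print(cv2.minEnclosingCircle(lo[:,:2].astype(np.float32)),len(lo))
plan([483,-298,58],2.81)
E
```

```text
clock: 3.63
eef_pos: [491.5, -287.5, 159.6]
tool_rot: [3.135, 0.003, 2.821]
force: [-0.5, 0.4, -0.0]
width: 85.3
1550 [ 481.61351312 -297.1716773    72.88405938] ((482.8930969238281, -297.7365417480469), (21.515256881713867, 45.89649200439453), 71.45171356201172)
((482.9746398925781, -297.22406005859375), 45.26858901977539) 2428
pos [ 491.7 -286.9  159.6] rpy [3.134e+00 3.000e-03 2.822e+00] q [ 0.4   0.63  0.13  1.84 -0.13  0.68  1.86] t 3.68 F [ 1.1  0.9 -0.2] w 85.3
shift units [ 0.17 -0.47  3.38]
turn units [0.07 0.03 0.11]
```

```bash
python3 -m crank '[[[0.1,-0.25,0.4,0.07,0.03,0.05],[0.07,-0.22,0.4,0,0,0],[0,0,0,0,0,0]]]'; python3 -c "
from h import *
plan([483,-297.5,58],2.818)"
```

```text
clock: 3.93
eef_pos: [482.5, -296.0, 137.7]
tool_rot: [3.141, 0.002, 2.819]
force: [-0.2, 0.3, 0.2]
width: 85.3
pos [ 482.5 -296.   137.7] rpy [3.141e+00 2.000e-03 2.819e+00] q [ 0.42  0.66  0.12  1.86 -0.13  0.62  1.87] t 3.93 F [-0.2  0.3  0.2] w 85.3
shift units [-0.02 -0.04  2.66]
turn units [0.01 0.02 0.01]
```

```bash
python3 -m crank '[[[0,-0.02,0.6,0,0.02,0],[0,-0.02,0.6,0,0,0],[0,0,0.6,0,0,0],[0,0,0.6,0,0,0],[0,0,0.25,0,0,0],[0,0,0,0,0,0],[0,0,0,0,0,0]]]'; python3 -c "
from h import *
plan([483,-297.5,58],2.818)"
```

```text
clock: 4.52
eef_pos: [484.6, -295.0, 66.0]
tool_rot: [3.14, 0.011, 2.819]
force: [0.4, 0.5, 1.0]
width: 85.1
pos [ 484.6 -295.    66. ] rpy [3.14  0.011 2.819] q [ 0.44  0.77  0.09  1.9  -0.15  0.46  1.89] t 4.52 F [0.4 0.5 1. ] w 85.1
shift units [ 0.03 -0.1   0.27]
turn units [0.01 0.11 0.01]
```

```bash
python3 -m crank '[[[0.03,-0.1,0.28,0.01,0.11,0.01],[0,0,0,0,0,0]]]';python3 -m crank '[[[0,0,0,0,0,0],[0,0,0,0,0,0],[0,0,0,0,0,0],[0,0,0,0,0,0],[0,0,0,0,0,0],[0,0,0,0,0,0],[0,0,0,0,0,0],[0,0,0,0,0,0],[0,0,0,0,0,0],[0,0,0,0,0,0]]]' 1; python3 -c "
from h import *
plan([483,-297.5,58],2.818)"
```

```text
clock: 4.68
eef_pos: [483.8, -297.9, 59.7]
tool_rot: [-3.141, 0.002, 2.818]
force: [0.7, -0.5, 0.2]
width: 85.5
clock: 5.52
eef_pos: [485.2, -299.0, 61.9]
tool_rot: [-3.14, 0.006, 2.818]
force: [-0.1, -0.6, 1.0]
width: 21.2
pos [ 485.2 -299.    61.9] rpy [-3.14   0.006  2.818] q [ 0.44  0.78  0.1   1.89 -0.15  0.47  1.89] t 5.52 F [-0.1 -0.6  1. ] w 21.2
shift units [0.08 0.02 0.13]
turn units [-0.01  0.06 -0.  ]
```

```bash
python3 -m crank '[[[0,0,-0.4,0,0,0],[0,0,-0.7,0,0,0],[0,0,-1,0,0,0],[0,0,-1,0,0,0],[0,0,-1,0,0,0],[0,0,-1,0,0,0],[0,0,-1,0,0,0],[0,0,-1,0,0,0],[0,0,-0.6,0,0,0],[0,0,0,0,0,0]]]'; python3 -c "
from h import *
plan([560,-100,275],2.78)"
```

```text
clock: 6.35
eef_pos: [479.0, -295.9, 304.9]
tool_rot: [3.14, -0.007, 2.817]
force: [1.1, -0.1, -2.5]
width: 21.1
pos [ 479.  -295.9  304.9] rpy [ 3.14  -0.007  2.817] q [ 0.39  0.45  0.17  1.69 -0.09  1.01  1.84] t 6.35 F [ 1.1 -0.1 -2.5] w 21.1
shift units [-0.48  7.05  1.  ]
turn units [ 0.01 -0.07  0.35]
```

```bash
python3 -m crank '[[[-0.3,0.85,0,0,0,0],[-0.3,0.85,0,0,0,0],[-0.3,0.85,0,0,0,0],[-0.3,0.85,0,0,0,0],[-0.3,0.85,0,0,0,0],[-0.3,0.85,0,0,0,0],[-0.3,0.85,0,0,0,0],[-0.3,0.85,0,0,0,0],[0,0,0,0,0,0],[0,0,0,0,0,0]]]'
python3 - <<'E'
from h import *
plan([582,58,240],2.78)
snap('wrist','w2')
E
```

```text
clock: 7.18
eef_pos: [608.6, -118.1, 293.6]
tool_rot: [-3.14, -0.026, 2.809]
force: [-1.0, -1.0, -2.7]
width: 21.1
pos [ 608.6 -118.1  293.6] rpy [-3.14  -0.026  2.809] q [ 0.06  0.56  0.15  1.53 -0.09  1.09  1.47] t 7.18 F [-1.  -1.  -2.7] w 21.1
shift units [2.71 5.26 1.85]
turn units [-0.02 -0.25  0.28]
```

View pics/w2.png

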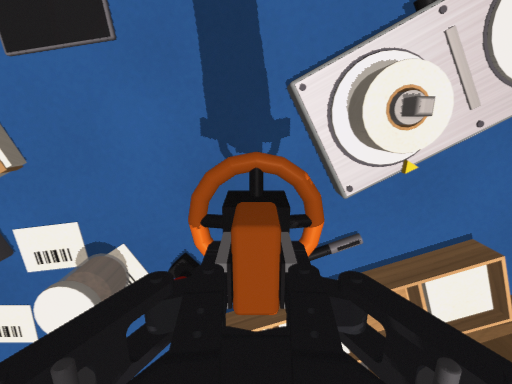

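Wrist view: wheel held with the bar centred in the pads; spindle with shaft top at (424,103), yellow pointer at (410,167); red mark hidden behind the roll.

```bash
cat >> h.py <<'E'
def spindle(p,ctr=(582,58)):
    c=cloud(p);h=cv2.cvtColor(p['color'],cv2.COLOR_RGB2HSV)
    print('cam',np.round(-np.array(p['R']).T@p['t']))
    near=(np.hypot(c[...,0]-ctr[0],c[...,1]-ctr[1])<30)&(p['depth']>0)
    tp=c[near&(abs(c[...,2]-142)<3)][:,:]
    if len(tp)>5: print('shaft top',len(tp),tp.mean(0).round(1),cv2.minAreaRect(tp[:,:2].astype(np.float32)))
    sd=c[near&(c[...,2]>118)&(c[...,2]<136)]
    if len(sd)>5: print('shaft side',len(sd),cv2.minAreaRect(sd[:,:2].astype(np.float32)))
    n2=np.hypot(c[...,0]-ctr[0],c[...,1]-ctr[1])<75
    rl=c[n2&(abs(c[...,2]-108)<3)]
    if len(rl)>20: print('roll',len(rl),cv2.minEnclosingCircle(rl[:,:2].astype(np.float32)))
    pl=c[n2&(abs(c[...,2]-58)<3)]
    if len(pl)>20: print('platter',len(pl),cv2.minEnclosingCircle(pl[:,:2].astype(np.float32)))
    w=np.hypot(c[...,0]-ctr[0],c[...,1]-ctr[1])<110
    red=((h[...,0]<6)|(h[...,0]>172))&(h[...,1]>140)&(abs(c[...,2]-58)<8)&n2
    yel=(h[...,0]>20)&(h[...,0]<34)&(h[...,1]>130)&(abs(c[...,2]-52)<8)&w
    for nm,m in(('red',red),('yel',yel)):
        k,l,st,ce=cv2.connectedComponentsWithStats(m.astype(np.uint8))
        for i in range(1,k):
            if st[i,4]>5:
                q=onplane(p,ce[i],58 if nm=='red' else 51);print(nm,st[i,4],ce[i].round(),q.round(1),'ang',round(np.arctan2(q[1]-ctr[1],q[0]-ctr[0]),3))
E
python3 - <<'E'
from h import *
spindle(snap('wrist'))
print('top');spindle(snap('top'))
E
```

```text
cam [545. -96. 418.]
shaft top 253 [581.1  57.1 140.7] ((580.9523315429688, 57.44305419921875), (16.241783142089844, 15.353181838989258), 74.30992889404297)
shaft side 182 ((582.0966186523438, 56.37570571899414), (19.17594337463379, 17.767410278320312), 60.69101333618164)
roll 5503 ((580.9317626953125, 57.74017333984375), 48.093814849853516)
platter 2945 ((585.493408203125, 58.60789489746094), 71.26628875732422)
yel 108 [406. 167.] [660.9  71.4  51. ] ang 0.169
top
cam [ 322.  -19. 1472.]
shaft top 22 [581.4  58.5 141.6] ((581.71533203125, 58.414459228515625), (15.46059799194336, 13.385713577270508), 70.44866180419922)
shaft side 12 ((581.380859375, 61.53718185424805), (23.39298439025879, 16.939773559570312), 75.8347396850586)
roll 404 ((581.96435546875, 59.927223205566406), 47.79358673095703)
platter 358 ((581.376708984375, 57.282859802246094), 73.55072784423828)
yel 7 [222. 148.] [661.6  73.   51. ] ang 0.186
```

```bash
python3 -m crank '[[[0.2,0.95,0,0,-0.1,0],[0.2,0.95,0,0,-0.1,0],[0.2,0.95,0,0,-0.1,0],[0.2,0.95,0,0,0,0],[0.2,0.95,0,0,0,0],[0.2,0.95,0,0,0,0],[0.2,0.95,0,0,0,0],[0.2,0.95,0,0,0,0],[0.2,0.95,0,0,0,0],[0.2,0.95,0,0,0,0],[0,0,0,0,0,0],[0,0,0,0,0,0]]]'
python3 - <<'E'
from h import *
plan([581.2,57.7,240],2.78)
spindle(snap('wrist','w3'),(581.2,57.7))
E
```

```text
clock: 8.33
eef_pos: [646.1, 155.7, 290.2]
tool_rot: [-3.127, 0.008, 2.77]
force: [-0.6, -1.0, -3.4]
width: 21.2
pos [646.1 155.7 290.2] rpy [-3.127  0.008  2.77 ] q [-0.37  0.62  0.15  1.42 -0.08  1.11  0.99] t 8.33 F [-0.6 -1.  -3.4] w 21.2
shift units [ 0.84 -3.8   1.72]
turn units [-0.14  0.07 -0.09]
cam [580. 182. 413.]
shaft top 211 [581.4  58.9 140.8] ((581.528076171875, 58.662681579589844), (15.181251525878906, 14.691418647766113), 72.00505828857422)
shaft side 153 ((581.4544067382812, 58.40435028076172), (18.703536987304688, 18.344539642333984), 70.66413116455078)
roll 4916 ((581.3992919921875, 58.3635139465332), 47.899227142333984)
platter 2314 ((581.4094848632812, 58.278297424316406), 66.93327331542969)
red 50 [215. 151.] [601.5 113.5  58. ] ang 1.223
yel 6 [210. 202.] [663.   77.7  51. ] ang 0.24
```

View pics/w3.png

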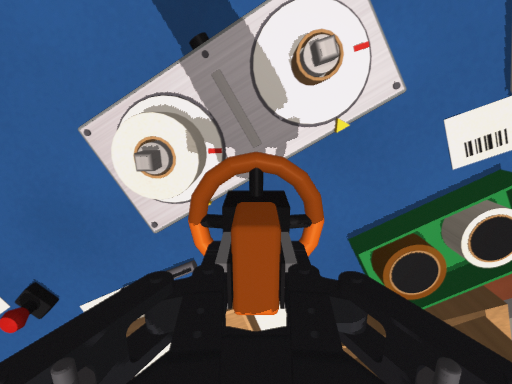

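Wrist view: right spindle with roll at (150,155), its red mark at (215,151); axis agrees at (581.4,58.4). Now I'll measure the wheel in hand.

```bash
cat >> h.py <<'E'
from scipy.optimize import least_squares
def inhand(p):
    s=ctrl.read_state();R=Ro.from_euler('xyz',s['tool_rot'])
    c=R.inv().apply((cloud(p)-s['eef_pos']).reshape(-1,3)).reshape(384,512,3)
    h=cv2.cvtColor(p['color'],cv2.COLOR_RGB2HSV)
    o=(h[...,0]>4)&(h[...,0]<18)&(h[...,1]>150)&(h[...,2]>60)
    r=c[o&(c[...,2]>40)&(c[...,2]<75)&(c[...,0]>-5)]
    b=c[o&(c[...,2]<-5)&(c[...,2]>-25)]
    print('rim z',np.percentile(r[:,2],[2,20,50,90]).round(1),len(r),'bar z',np.median(b[:,2]).round(1),'bar x',np.percentile(b[:,0],[1,99]).round(1),'y',np.percentile(b[:,1],[1,99]).round(1),'rect',cv2.minAreaRect(b[:,:2].astype(np.float32))[2])
    t=r[r[:,2]<np.percentile(r[:,2],60)]
    f=least_squares(lambda q:np.hypot(t[:,0]-q[0],t[:,1]-q[1])-q[2],[0,0,42],loss='soft_l1');print('rim centre tool',f.x.round(2))
E
python3 - <<'E'
from h import *
p=snap('wrist')
inhand(p)
E
```

```text
rim z [49.8 50.7 51.6 53.6] 3638 bar z -10.9 bar x [-18.7  25.6] y [-10.5  10.4] rect 0.106740802526474
rim centre tool [ 3.520e+00 -2.000e-02  3.932e+01]
```

```bash
python3 -c "
from h import *
plan([584.5,57.3,222],2.80)"
```

```text
pos [645.9 155.7 290.3] rpy [-3.128  0.007  2.77 ] q [-0.37  0.62  0.15  1.42 -0.08  1.11  0.99] t 8.43 F [-0.4  0.7 -2. ] w 21.2
shift units [ 0.73 -3.77  2.32]
turn units [-0.13  0.06 -0.29]
```

```bash
python3 -m crank '[[[0.15,-0.75,0.2,-0.05,0.02,-0.1],[0.15,-0.75,0.2,-0.05,0.02,-0.1],[0.15,-0.75,0.3,-0.03,0.02,-0.09],[0.15,-0.75,0.4,0,0,0],[0.13,-0.75,0.4,0,0,0],[0,0,0,0,0,0],[0,0,0,0,0,0]]]'; python3 - <<'E'
from h import *
plan([584.5,57.3,222],2.80)
p=snap('wrist','w4');inhand(p);spindle(p,(581.4,58.4))
E
```

```text
clock: 9.02
eef_pos: [582.7, 40.1, 245.4]
tool_rot: [-3.139, 0.005, 2.785]
force: [0.3, 0.7, -1.7]
width: 21.2
pos [582.7  40.1 245.4] rpy [-3.139  0.005  2.785] q [-0.21  0.54  0.14  1.72 -0.09  0.89  1.18] t 9.02 F [ 0.3  0.7 -1.7] w 21.2
shift units [0.15 0.56 0.78]
turn units [-0.03  0.04 -0.15]
rim z [49.5 50.5 51.3 53.4] 3641 bar z -11.2 bar x [-19.   25.3] y [-10.1  10.8] rect 89.36820983886719
rim centre tool [ 3.18  0.58 39.28]
cam [516.  64. 368.]
shaft top 106 [577.   59.9 140.6] ((576.9053344726562, 60.12907409667969), (15.171673774719238, 7.48429536819458), 58.08525466918945)
shaft side 92 ((579.4505004882812, 58.860958099365234), (17.93916893005371, 14.423376083374023), 70.59571075439453)
roll 2691 ((580.9892578125, 58.49232482910156), 47.65986633300781)
platter 2781 ((585.033935546875, 58.80830764770508), 70.66678619384766)
red 30 [327. 173.] [602.4 116.3  58. ] ang 1.223
yel 33 [300. 232.] [662.7  66.   51. ] ang 0.093
```

```bash
python3 -m crank '[[[0.08,0.28,0.25,-0.03,0.04,-0.1],[0.07,0.26,0.25,0,0,-0.05],[0,0,0,0,0,0],[0,0,0,0,0,0]]]'; python3 -c "
from h import *
plan([584.5,57.3,210],2.80)"
```

```text
clock: 9.4
eef_pos: [585.6, 57.6, 229.9]
tool_rot: [3.14, 0.002, 2.8]
force: [0.4, -0.3, -2.9]
width: 21.1
pos [585.6  57.6 229.9] rpy [3.14e+00 2.00e-03 2.80e+00] q [-0.23  0.56  0.13  1.72 -0.09  0.86  1.17] t 9.4 F [ 0.4 -0.3 -2.9] w 21.1
shift units [ 0.03 -0.02  0.66]
turn units [0.01 0.02 0.  ]
```

```bash
python3 -m crank '[[[0.03,-0.02,0.2,0.01,0.02,0],[0,0,0.2,0,0,0],[0,0,0.2,0,0,0],[0,0,0.15,0,0,0],[0,0,0,0,0,0]]]'; python3 -c "
from h import *
plan([584.5,57.3,200],2.80)"
```

```text
clock: 9.82
eef_pos: [584.9, 60.2, 204.6]
tool_rot: [3.141, -0.0, 2.805]
force: [0.2, -0.6, -2.0]
width: 21.2
pos [584.9  60.2 204.6] rpy [ 3.141 -0.     2.805] q [-0.23  0.59  0.12  1.75 -0.1   0.81  1.17] t 9.82 F [ 0.2 -0.6 -2. ] w 21.2
shift units [-0.02 -0.1   0.15]
turn units [ 0.01 -0.    0.05]
```

```bash
python3 -m crank '[[[-0.01,-0.1,-0.05,0.01,0,0.05],[0,0,0,0,0,0]]]'; python3 -c "
from h import *
plan([584.5,57.3,200],2.80)"
```

```text
clock: 9.98
eef_pos: [583.8, 56.8, 205.5]
tool_rot: [-3.14, -0.001, 2.799]
force: [0.7, -0.4, -3.1]
width: 21.2
pos [583.8  56.8 205.5] rpy [-3.140e+00 -1.000e-03  2.799e+00] q [-0.23  0.59  0.12  1.75 -0.1   0.81  1.17] t 9.98 F [ 0.7 -0.4 -3.1] w 21.2
shift units [-0.02  0.02  0.18]
turn units [-0.01 -0.01 -0.01]
```

```bash
python3 -m crank '[[[-0.02,0.02,0.15,0,0,0],[0,0,0.12,0,0,0]]]'; python3 -m crank '[[[0,0,0,0,0,0]]]'; python3 -c "
from h import *
plan([584.5,57.3,176.5],2.80)"
```

```text
clock: 10.15
eef_pos: [585.3, 57.0, 198.6]
tool_rot: [-3.141, 0.001, 2.798]
force: [-3.3, 0.1, 1.1]
width: 21.4
clock: 10.23
eef_pos: [584.8, 57.2, 198.1]
tool_rot: [-3.141, -0.001, 2.798]
force: [-1.2, 1.1, -2.9]
width: 21.3
pos [584.8  57.2 198.1] rpy [-3.141e+00 -1.000e-03  2.798e+00] q [-0.22  0.6   0.12  1.75 -0.1   0.79  1.17] t 10.23 F [-1.2  1.1 -2.9] w 21.3
shift units [0.01 0.   0.72]
turn units [-0.   -0.01 -0.02]
```

```bash
python3 -m crank '[[[0,0,0.15,0,0,0],[0,0,0.15,0,0,0]]]'; python3 -m crank '[[[0,0,0.15,0,0,0],[0,0,0.15,0,0,0]]]'; python3 -c "
from h import *
plan([584.5,57.3,176.5],2.80)"
```

```text
clock: 10.4
eef_pos: [584.7, 57.4, 189.2]
tool_rot: [3.141, -0.0, 2.798]
force: [-1.1, -0.8, -2.5]
width: 21.2
clock: 10.57
eef_pos: [584.6, 57.5, 179.1]
tool_rot: [3.141, -0.0, 2.799]
force: [-0.2, 0.5, -1.1]
width: 21.0
pos [584.6  57.5 179.1] rpy [ 3.141 -0.     2.799] q [-0.22  0.63  0.12  1.77 -0.1   0.75  1.18] t 10.57 F [-0.2  0.5 -1.1] w 21.0
shift units [ 0.   -0.01  0.09]
turn units [ 0.   -0.   -0.01]
```

Sliding on with hardly any force. Pressing gently to the shoulder.

```bash
python3 -m crank '[[[0,0,0.09,0,0,0],[0,0,0.06,0,0,0]]]'; python3 -m crank '[[[0,0,0.06,0,0,0],[0,0,0,0,0,0],[0,0,0,0,0,0]]]'; python3 - <<'E'
from h import *
plan([584.5,57.3,176.5],2.80)
p=snap('wrist','w5');inhand(p);spindle(p,(581.4,58.4))
E
```

```text
clock: 10.73
eef_pos: [584.8, 57.4, 175.8]
tool_rot: [3.141, -0.0, 2.798]
force: [-9.4, 0.3, 33.3]
width: 21.3
clock: 10.98
eef_pos: [584.6, 57.3, 176.6]
tool_rot: [3.14, -0.0, 2.798]
force: [-1.4, 0.2, -3.0]
width: 21.2
pos [584.6  57.3 176.6] rpy [ 3.14  -0.     2.798] q [-0.22  0.63  0.12  1.77 -0.1   0.74  1.18] t 10.98 F [-1.4  0.2 -3. ] w 21.2
shift units [ 0. -0.  0.]
turn units [ 0.01 -0.   -0.02]
rim z [49.5 50.4 51.2 53.4] 3650 bar z -11.2 bar x [-18.9  25.2] y [-11.4   9.5] rect 89.55846405029297
rim centre tool [ 3.12 -0.95 39.33]
cam [518.  80. 300.]
shaft top 109 [564.3  64.4 141.7] ((564.1724853515625, 63.71678161621094), (37.83246612548828, 0.9126877784729004), 70.47278594970703)
shaft side 998 ((569.5447998046875, 62.627445220947266), (59.83869934082031, 34.64183044433594), 70.04511260986328)
roll 2550 ((572.1740112304688, 62.898048400878906), 45.79433059692383)
platter 4578 ((581.1031494140625, 58.22439193725586), 66.74470520019531)
red 64 [326. 194.] [602.6 116.6  58. ] ang 1.222
```

View pics/w5.png

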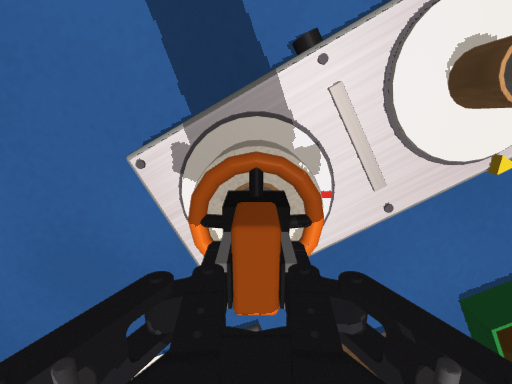

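Wrist view: wheel seated over the roll, mark at (326,194), still ~1.06 rad from the pointer. Contact was felt at 175.8 (33 N peak), so it is home. Turning now.

```bash
python3 -m crank '[[[0,0,0,0,0,0],[0,-0.01,0,0,0,0.5],[0,-0.01,0.01,0,0,1],[0,-0.01,0.01,0,0,1]]]'; python3 -c "
from h import *
plan([584.5,57.3,176.5],1.744)"
```

```text
clock: 11.37
eef_pos: [584.1, 56.8, 176.0]
tool_rot: [3.14, -0.002, 2.529]
force: [-3.0, 0.3, 3.0]
width: 21.2
pos [584.1  56.8 176. ] rpy [ 3.140e+00 -2.000e-03  2.529e+00] q [-0.27  0.64  0.19  1.78 -0.17  0.75  0.98] t 11.37 F [-3.   0.3  3. ] w 21.2
shift units [-0.    0.02 -0.02]
turn units [ 0.01 -0.02  7.5 ]
```

```bash
python3 -m crank '[[[0,-0.01,0.01,0,0,1],[0,-0.01,0.01,0,0,1],[0,-0.01,0.01,0,0,1],[0,-0.01,0.01,0,0,1],[0,0,0,0,0,0]]]'; python3 -c "
from h import *
plan([581.9,55.3,176.4],1.744)"
```

```text
clock: 11.78
eef_pos: [583.0, 56.3, 176.0]
tool_rot: [-3.142, -0.003, 2.089]
force: [-0.3, 0.3, -1.2]
width: 21.1
pos [583.   56.3 176. ] rpy [-3.142e+00 -3.000e-03  2.089e+00] q [-0.34  0.65  0.32  1.78 -0.28  0.76  0.64] t 11.78 F [-0.3  0.3 -1.2] w 21.1
shift units [-0.01 -0.05 -0.01]
turn units [-0.   -0.02  3.29]
```

```bash
python3 -m crank '[[[0,-0.01,0.01,0,0,1],[0,-0.01,0.01,0,0,1],[0,-0.01,0.01,0,0,0.8],[0,0,0,0,0,0],[0,0,0,0,0,0]]]'; python3 - <<'E'
from h import *
plan([581.9,55.3,176.4],1.744)
p=snap('wrist','w6');spindle(p,(581.4,58.4))
E
```

```text
clock: 12.2
eef_pos: [582.7, 56.8, 176.0]
tool_rot: [-3.141, -0.003, 1.801]
force: [-2.2, 1.0, 2.3]
width: 20.8
pos [582.7  56.8 176. ] rpy [-3.141e+00 -3.000e-03  1.801e+00] q [-0.4   0.66  0.4   1.78 -0.36  0.77  0.42] t 12.2 F [-2.2  1.   2.3] w 20.8
shift units [-0.04 -0.04 -0.01]
turn units [-0.   -0.02  0.54]
cam [566. 124. 299.]
shaft top 97 [577.5  76.6 141.7] ((577.2664184570312, 76.40559387207031), (37.81631851196289, 0.9570922255516052), 13.084099769592285)
shaft side 987 ((578.4601440429688, 70.97679901123047), (59.791664123535156, 33.942081451416016), 13.24507999420166)
roll 2457 ((578.858642578125, 70.01252746582031), 45.07761764526367)
platter 4637 ((585.5465087890625, 58.473392486572266), 70.73886108398438)
red 72 [325. 190.] [639.8  76.4  58. ] ang 0.299
yel 207 [344. 200.] [661.3  70.6  51. ] ang 0.152
```

View pics/w6.png

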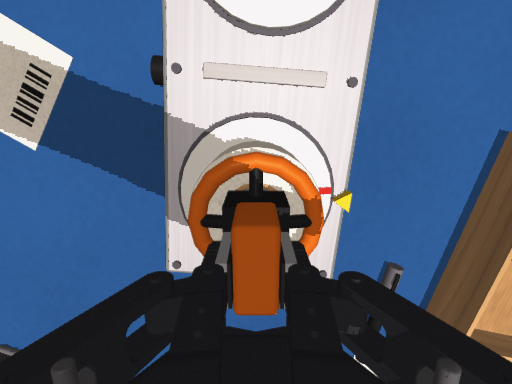

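The mark (325,190) is still ~0.15 rad short of the pointer (344,200), because of the bore's play. Turning a bit further.

```bash
python3 -m crank '[[[-0.01,-0.02,0,0,0,0.7],[-0.01,-0.02,0.01,0,0,0.7],[0,0,0,0,0,0],[0,0,0,0,0,0],[0,0,0,0,0,0]]]'; python3 - <<'E'
from h import *
plan([581.9,55.3,176.4],1.66)
p=snap('wrist');spindle(p,(581.4,58.4))
E
```

```text
clock: 12.67
eef_pos: [582.3, 56.7, 176.0]
tool_rot: [3.141, -0.005, 1.665]
force: [-2.2, 0.8, 1.9]
width: 21.2
pos [582.3  56.7 176. ] rpy [ 3.141 -0.005  1.665] q [-0.42  0.67  0.44  1.79 -0.39  0.78  0.32] t 12.67 F [-2.2  0.8  1.9] w 21.2
shift units [-0.05 -0.02 -0.01]
turn units [ 0.01 -0.04  0.05]
cam [575. 125. 299.]
shaft top 99 [580.5  77.  141.9] ((579.7317504882812, 76.96233367919922), (37.658573150634766, 0.948011040687561), 5.327638149261475)
shaft side 984 ((580.248291015625, 71.09848022460938), (59.7805290222168, 34.3819580078125), 5.26751184463501)
roll 2429 ((580.1968383789062, 69.43132019042969), 44.90438461303711)
platter 4613 ((585.25732421875, 59.41297912597656), 70.88027954101562)
red 75 [325. 190.] [641.6  68.9  58. ] ang 0.173
yel 210 [344. 188.] [661.1  70.6  51. ] ang 0.152
```

Aligned within ~0.02 rad. One more hold, then release and rise.

```bash
python3 -m crank '[[[0,0,0,0,0,0],[0,0,0,0,0,0]]]'; python3 -m crank '[[[0,0,0,0,0,0],[0,0,0,0,0,0],[0,0,0,0,0,0],[0,0,0,0,0,0],[0,0,0,0,0,0],[0,0,0,0,0,0],[0,0,0,0,0,0],[0,0,0,0,0,0]]]' -1; python3 -m crank '[[[0,0,-0.2,0,0,0],[0,0,-0.4,0,0,0],[0,0,-0.6,0,0,0],[0,0,-0.8,0,0,0],[0,0,-0.8,0,0,0],[0,0,-0.4,0,0,0],[-0.5,0,0,0,0,0],[-0.8,0,0,0,0,0],[-0.5,0,0,0,0,0],[0,0,0,0,0,0],[0,0,0,0,0,0]]]'; python3 - <<'E'
from h import *
plan([581.9,55.3,176.4],1.66)
p=snap('wrist','w7');spindle(p,(581.4,58.4))
c=cloud(p);h=cv2.cvtColor(p['color'],cv2.COLOR_RGB2HSV)
o=(h[...,0]>4)&(h[...,0]<18)&(h[...,1]>150)&(h[...,2]>80)&(np.hypot(c[...,0]-581,c[...,1]-58)<60)
hi=c[o&(c[...,2]>183)];lo=c[o&(c[...,2]<135)&(c[...,2]>118)]
if len(hi): print('bar',np.median(hi,0).round(1),cv2.minAreaRect(hi[:,:2].astype(np.float32)))
if len(lo): print('rim',cv2.minEnclosingCircle(lo[:,:2].astype(np.float32)),np.percentile(lo[:,2],[50,98]))
E
```

```text
clock: 12.88
eef_pos: [582.3, 56.7, 176.0]
tool_rot: [3.141, -0.005, 1.667]
force: [-2.4, 0.7, 2.4]
width: 21.2
clock: 13.55
eef_pos: [585.1, 55.9, 175.9]
tool_rot: [3.135, -0.003, 1.669]
force: [0.4, 0.7, -0.4]
width: 85.4
clock: 14.47
eef_pos: [590.3, 1.6, 281.0]
tool_rot: [3.133, -0.003, 1.672]
force: [-0.9, -0.4, 0.9]
width: 85.1
pos [590.3   1.6 281. ] rpy [ 3.133e+00 -3.000e-03  1.672e+00] q [-0.37  0.55  0.51  1.67 -0.31  1.    0.35] t 14.47 F [-0.9 -0.4  0.9] w 85.1
shift units [ 1.8  -0.13  3.49]
turn units [ 0.09 -0.03  0.11]
cam [582.  70. 404.]
shaft side 223 ((580.0567016601562, 71.10136413574219), (59.03030014038086, 33.93240737915039), 5.784916400909424)
roll 1090 ((581.8776245117188, 59.31476974487305), 47.67963409423828)
platter 3086 ((585.3151245117188, 59.909244537353516), 70.85963439941406)
red 41 [303. 123.] [641.2  68.4  58. ] ang 0.166
yel 96 [318. 123.] [660.6  70.4  51. ] ang 0.15
bar [581.6  59.6 187. ] ((581.7243041992188, 58.042667388916016), (21.838672637939453, 45.30437088012695), 6.32883882522583)
rim ((581.572998046875, 58.13202667236328), 45.197452545166016) [124.33970601 126.24029487]
```

View pics/w7.png

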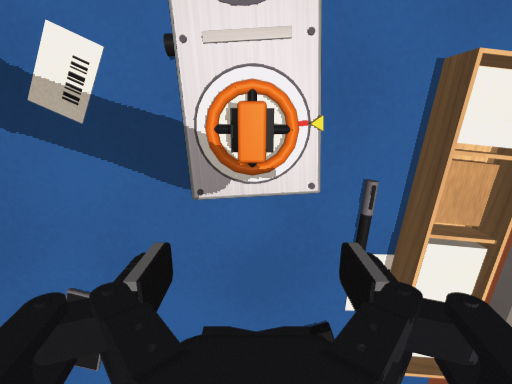

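The picture shows the wheel upright on the spindle at (252,130), with the mark at (303,123) in line with the pointer at (318,123). The hand is clear.

```bash
python3 -c "
from cell import ctrl
print(ctrl.finish_job())"
```

```text
the job is handed in; nothing more can be done
None
```

The handwheel is on the right spindle (the one with the full label roll), pushed home on its shoulder. I turned it about 1.06 rad clockwise until the red mark met the pointer, then let go. The job was handed in at about 14.5 s of the 51 s allowed; no verdict was reported.

**Last checks, from the wrist camera after letting go:**
- **Position:** the rim centre measured (581.6, 58.1), against a spindle axis of (581.4, 58.4).
- **Fully home:** the rim top is at about 126 mm and the bar top at 187 mm, where 126 and 188 mm are expected.
- **Mark:** it lies at 0.166 rad and the pointer at 0.150 rad, so it is about 0.02 rad off.
- **Hand:** the gripper is open and about 105 mm above where it let go.

**Where readings disagreed:** my first turn left the mark about 0.15 rad short, although the tool angle suggested about 0.06. I put that down to play in the bore, turned by what the camera showed, and it came right.

The peak force when pressing the wheel home was about 33 N. I did not measure the other spindle or the bystanders again at the end. No move came near them, and I felt no unexpected contact.

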